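# Stack two slide cases on the sloping stand

### The job

Put the blue slide case on the white sloping shelf of the stand, lying flat and with one short end against the dark backstop at the low edge, near the middle of the shelf; then stack the green case squarely on top of it, also against the backstop. They hold glass slides, so set them down without dropping them, and leave the orange case where it lies.

Things in the scene. Friction and masses are not known exactly. Their poses are not given: they have to be found in the camera images.
- blue_case: flat closed blue slide case, a rigid box 86 mm long (x) by 46 wide (y) by 16 thick (z), 70 g, label and clear window on top; origin at the centre of its underside, z up; same either way round. Starts flat on the bench, long side within 20 degrees of world x. Slippery (friction 0.2) on the shelf and on other cases: let go on the slope it slides down to the backstop.
- green_case: flat closed green slide case, a rigid box 86 mm long (x) by 46 wide (y) by 16 thick (z), 70 g, label and clear window on top; origin at the centre of its underside, z up; same either way round. Starts flat on the bench, long side within 20 degrees of world x. Slippery (friction 0.2) on the shelf and on other cases: let go on the slope it slides down to the backstop.
- orange_case: flat closed orange slide case, a rigid box 86 mm long (x) by 46 wide (y) by 16 thick (z), 70 g, label and clear window on top; origin at the centre of its underside, z up; same either way round. Starts flat on the bench, long side within 20 degrees of world x. Slippery (friction 0.2) on the shelf and on other cases: let go on the slope it slides down to the backstop.
- shelf: white shelf 125 x 150 mm, sloping 0.35 rad down away from the robot, on a fixed stand; along its low far edge a dark backstop 45 mm high; no side walls. Origin on the surface at the backstop's foot, mid-width, 22 mm above the bench; x down the slope into the backstop (shelf: x -125 to 0 mm), y along the backstop, z square to the surface, up. A seated case has its origin at x = -43 mm.

How it is judged:
By the outcome, as a careful person would: the job done as asked, in the order asked, and still so for the second after the job is handed in, with the robot touching nothing.
It also fails if it takes over 61 s, if anything falls off the work surface, if the arm or the gripper's body presses on something with over 40 N, if the wrist force passes 120 N, or if a joint passes its speed limit or range.

### The arm

A 6-joint arm with a two-finger parallel gripper is mounted at the origin on the work surface. World frame = base frame: x ahead of the robot, y to its left, z up, the work surface at z = 0. Lengths are in m, angles in rad, forces in N, time in s.
With the tool pointing down it reaches from about 0.35 to 0.975 m from the base axis. Payload 4.9 kg.
Tool frame: the origin (TCP) lies midway between the tips of the shut fingers; the grasp point (between the pads) lies 19 mm behind it; z points along the fingers, y is the line along which they close (so a half turn about z gives the same grasp; the last joint's range is limited). The gripper opens to 85 mm and grips with 20 to 120 N. Pads are 22 mm wide; open, the fingers measure 114 mm over their backs; the gripper's body (76 mm by 85 mm) begins 54 mm behind the grasp point. The pads swing forward as they close: fully open they stand 13 mm farther back than shut.
Start: joints at [1.107, 0.053, 1.613, -0, 1.476, -0.119], TCP at [0.211, 0.588, 0.231] pointing down, gripper open.
Joint ranges: [-3.01, 3.01], [-1.01, 2.22], [0.06, 2.58], [-1.02, 4.17], [0.09, 2.62], [-3.14, 3.14]. Speed limits (rad/s): [2.57, 2.57, 3.14, 3.14, 3.14, 3.14].

### API

Orientations are given as a unit quaternion [w, x, y, z].
In Python, from plant import manip, optics gives the robot as it stands (manip), with the cameras (optics).
- The arm moves only by the shell command python3 shift.py 'ROWS'. ROWS is one flat JSON list of numbers that holds 1 to 5 rows one after another, with no inner brackets; each row has 7 numbers: the opening from 0.0 (shut) to 1.0 (fully open), then dx, dy, dz in shares of the most that a row can go, 1 being 62.5 mm, then a rotation vector rx, ry, rz in parts of the range, where 1.0 means 2 rad; each row shifts and turns the commanded pose from where the row before left it, along the tool's axes as they then stand; what a row does not reach is not made up. A row lasts 1/8 s, in which the tool goes at most 0.0625 m and 0.188 rad, less where a joint would pass 70% of its speed; a pose out of reach is approached as far as the arm can. The fingers move at their own pace and stop on an object; the grip force is fixed at half the most. Time passes only in rows, so rows that do not move let the fingers close. It prints the time, the measured TCP pose, the force, the opening and the grip force at its end. Shift and turn numbers lie between -1 and 1, and a call with a number outside is refused. Input that does not fit is refused with a message, and nothing moves.
- manip.state(): the state, without advancing time (a new reading comes with each control period).
- optics.grab_frame(name): name is "side" or "top" or "wrist"; returns the picture (400x640x3 uint8, red, green, blue); there is no depth.
- optics.camera_params(name): a dict with "intrinsics" (3x3 intrinsics, pixels), "k1" (the pictures are not rectified: a ray, as slopes to the right and down, at radius r is drawn at 1 + k1 r^2 times it, then the intrinsics apply), "xyz" and "orientation" of the camera in the world. Camera axes: x right, y down, z forward; pixel columns grow to the right and rows downward; lengths in m; the calibration is good to about 2 mm. A picture is of the moment at which its call begins: read the wrist's pose just before it. camera_params takes no time and is no camera call; for the wrist camera it gives the pose at the moment of the call.
- manip.job_done(): hands the job in; it is judged then, once.
The state is a dict: "time": time; "joint_pos": joint angles; "joint_vel": joint speeds; "joint_efforts": joint torques, N m; "tool_pos": TCP position; "tool_rot": TCP orientation; "contact_force": force on the tool from outside, world axes, zero at the start; "ft_torque": the same for the moment, N m; "gripper_width": opening from 0.0 (shut) to 1.0 (fully open); "grasp_force": force on a finger pad.
Only numpy, scipy, OpenCV 4.12 (cv2) and the standard library are available. Lean on these libraries where they do the work, as an engineer would, in place of code of your own. Each camera call takes 0.05 s, during which the arm holds its last target. There are 200 camera calls.

## Working session

There is one attempt and no reset: what is moved stays moved. The work goes in short steps, Python scripts to look and compute and a shell command to move; the robot and the scene stay as the last step left them, time stands still between calls to the robot, and variables do not carry over. Pictures are saved under pics/ and viewed, at most 10 in all, crops included, and the job is handed in when it is done.

```bash
ls; mkdir -p pics; python3 - <<'E'
from plant import manip, optics
import cv2
print(manip.state())
for n in ("top","side"):
    im=optics.grab_frame(n); cv2.imwrite(f"pics/{n}0.png",im[:,:,::-1]); print(optics.camera_params(n))
print(optics.camera_params("wrist"))
a=cv2.imread("pics/top0.png");b=cv2.imread("pics/side0.png")
cv2.imwrite("pics/both0.png",cv2.resize(cv2.vconcat([a,b]),(480,600),interpolation=cv2.INTER_AREA))
E
```

```text
pics
plant.py
shift.py
{'time': 0.0, 'joint_pos': array([ 1.10699051e+00,  5.33347692e-02,  1.61428900e+00,  1.40088849e-05,
        1.47598184e+00, -1.18992940e-01]), 'joint_vel': array([ 0.00098274, -0.00063654, -0.00089153, -0.00281699, -0.00043557,
        0.00041575]), 'joint_efforts': array([-1.41432665e-03, -3.93660808e+01, -3.70189834e+01, -1.26692903e-04,
        6.91281661e-03, -1.06417292e-05]), 'tool_pos': array([0.21097744, 0.58766052, 0.23007969]), 'tool_rot': array([-2.95831202e-04,  1.71554181e-01,  9.85174172e-01, -9.62040754e-04]), 'contact_force': array([ 0.41746221,  0.08246895, -0.03137666]), 'ft_torque': array([ 0.00358677, -0.01480308,  0.01074006]), 'grasp_force': 0.0, 'gripper_width': 1.002541703454143}
{'intrinsics': array([[401.56444213,   0.        , 321.25185472],
       [  0.        , 401.56444213, 201.53482429],
       [  0.        ,   0.        ,   1.        ]]), 'k1': -0.005468506906010849, 'xyz': array([ 0.47668318, -0.01681752,  0.97992645]), 'orientation': array([ 0.01618407, -0.70269263,  0.71010554, -0.04136747])}
{'intrinsics': array([[510.65282886,   0.        , 328.4591365 ],
       [  0.        , 510.65282886, 201.94489827],
       [  0.        ,   0.        ,   1.        ]]), 'k1': -0.15325558150670285, 'xyz': array([ 0.02651126, -0.60302869,  0.57327267]), 'orientation': array([-0.44055647,  0.8243811 , -0.31161939,  0.17087759])}
{'intrinsics': array([[313.5088701 ,   0.        , 317.82789573],
       [  0.        , 313.5088701 , 198.16216625],
       [  0.        ,   0.        ,   1.        ]]), 'k1': -0.03769308167005892, 'xyz': array([0.14868714, 0.61022128, 0.37284351]), 'orientation': array([0.10795733, 0.8109709 , 0.57021458, 0.07434211])}
```

View pics/top0.png

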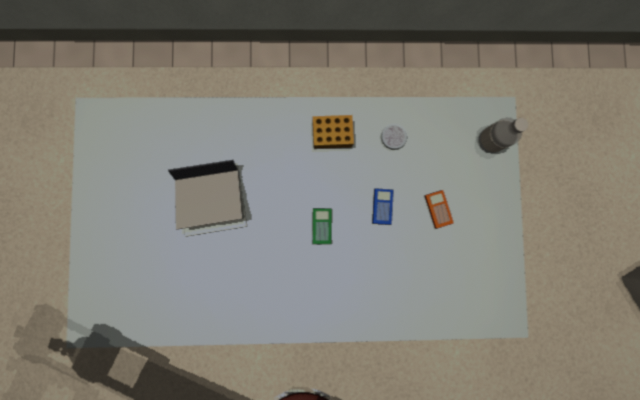

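View pics/side0.png

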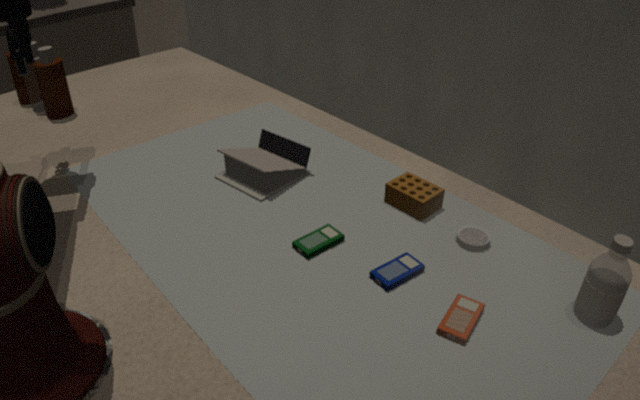

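The top view shows blue at about (383,206), green (322,226) and orange (439,209). The shelf is at about x 173–243, y 165–228, with its dark backstop along the upper edge, away from the robot. The side view agrees: blue (397,270), green (318,240), shelf near (263,160).

```bash
cat > h.py <<'E'
import numpy as np, cv2
from scipy.spatial.transform import Rotation as R
from plant import manip, optics
def rot(q): return R.from_quat([q[1],q[2],q[3],q[0]])
def cast(px,cam,z):
    K=cam["intrinsics"]; px=np.atleast_2d(np.asarray(px,float))
    d=(px-[K[0,2],K[1,2]])/[K[0,0],K[1,1]]; s=d.copy()
    for _ in range(8): s=d/(1+cam["k1"]*(s**2).sum(1,keepdims=True))
    r=rot(cam["orientation"]).apply(np.c_[s,np.ones(len(s))])
    return cam["xyz"]+r*((z-cam["xyz"][2])/r[:,2])[:,None]
def mask(im,c):
    h=cv2.cvtColor(im,cv2.COLOR_RGB2HSV)
    lo,hi={"blue":((105,120,40),(130,255,255)),"green":((45,100,30),(80,255,255)),"orange":((2,120,90),(12,255,255))}[c]
    return cv2.inRange(h,lo,hi)
def case(im,cam,c,z=.016):
    m=cv2.morphologyEx(mask(im,c),cv2.MORPH_CLOSE,np.ones((5,5)))
    k=max(cv2.findContours(m,cv2.RETR_EXTERNAL,cv2.CHAIN_APPROX_NONE)[0],key=cv2.contourArea)
    w=cast(k[:,0],cam,z)[:,:2]
    (cx,cy),(a,b),t=cv2.minAreaRect((w*1000).astype(np.float32))
    if a<b: t+=90; a,b=b,a
    return np.round([cx,cy,a,b,(t+90)%180-90],1)
E
python3 - <<'E'
from h import *
for n in ("top","side"):
    im=cv2.imread(f"pics/{n}0.png")[:,:,::-1].copy(); cam=optics.camera_params(n)
    for c in("blue","green","orange"): print(n,c,case(im,cam,c))
    if n=="top": cv2.imwrite("pics/shelf.png",cv2.resize(im[145:250,150:270,::-1],None,fx=5,fy=5,interpolation=cv2.INTER_CUBIC))
E
```

```text
top blue [ 542.7 -199.8   83.    43.9   -4.4]
top green [496.5 -51.5  81.5  40.9  -0.7]
top orange [ 535.  -337.9   84.1   45.4   16.6]
side blue [ 539.5 -203.4   84.8   45.7   -4.8]
side green [493.4 -59.7  85.2  54.   -0.9]
side orange [ 532.9 -340.5   84.    44.5   15.8]
```

View pics/shelf.png

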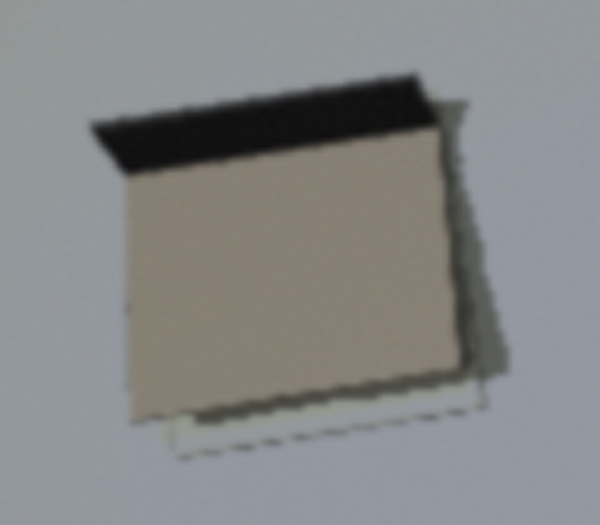

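```bash
cat >> h.py <<'E'
def plan(pos,Rt):
    """rotation first (in tool axes now), then translation in tool axes after it"""
    s=manip.state(); Rc=rot(s["tool_rot"])
    Rt=min((Rt,Rt*R.from_euler('z',np.pi)),key=lambda q:(Rc.inv()*q).magnitude())
    print("t",s["time"],"rot",(Rc.inv()*Rt).as_rotvec().round(3),"then",Rt.inv().apply(np.array(pos)-s["tool_pos"]).round(4),"pos",s["tool_pos"].round(4))
def down(yaw): return R.from_euler('z',yaw)*R.from_euler('x',np.pi)
E
python3 - <<'E'
from h import *
cam=optics.camera_params("top")
p=np.array([(126,176),(437,126),(460,370),(133,422)])/5+[150,145]-0.4
f=cast(p[:2],cam,.022); h=cast(p[2:],cam,.0649)
print(f.round(4),h.round(4))
print("foot",f.mean(0).round(4),"width",np.linalg.norm(f[0]-f[1]),np.linalg.norm(h[0]-h[1]),"len",np.linalg.norm(f.mean(0)-h.mean(0)))
v=f.mean(0)-h.mean(0); print("yaw",np.arctan2(v[1],v[0]))
for a,b in((f[1],f[0]),(h[0],h[1])): d=b-a; print("yaw by edge",np.arctan2(-d[0],d[1]))
s=manip.state();print(rot(s["tool_rot"]).as_matrix().round(3))
c=optics.camera_params("wrist"); print("wrist cam in tool",rot(s["tool_rot"]).inv().apply(c["xyz"]-s["tool_pos"]).round(4),(rot(s["tool_rot"]).inv()*rot(c["orientation"])).as_matrix().round(3))
plan([.541,-.201,.2],down(-.08))
E
```

```text
[[0.6097 0.2962 0.022 ]
 [0.6327 0.1494 0.022 ]] [[0.5141 0.131  0.0649]
 [0.4922 0.2771 0.0649]]
foot [0.6212 0.2228 0.022 ] width 0.1485940609645467 0.14771037359969608 len 0.12700098455431988
yaw 0.15725853002207904
yaw by edge 0.15574690508189745
yaw by edge 0.148514104327817
[[-0.941  0.338 -0.001]
 [ 0.338  0.941 -0.002]
 [ 0.    -0.002 -1.   ]]
wrist cam in tool [ 6.630e-02 -1.000e-04 -1.427e-01] [[-0.001 -0.966 -0.26 ]
 [ 1.    -0.    -0.001]
 [ 0.001 -0.26   0.966]]
t 0.1 rot [-0.002 -0.    -0.265] then [-0.392  -0.7598  0.0302] pos [0.211  0.5877 0.2302]
```

The manual's scale: shifts go in shares of 62.5 mm and turns go in shares of 2 rad. Converting my numbers, -0.0475 m is -0.76, -0.0245 m is -0.392, -0.133 rad is -0.0665.

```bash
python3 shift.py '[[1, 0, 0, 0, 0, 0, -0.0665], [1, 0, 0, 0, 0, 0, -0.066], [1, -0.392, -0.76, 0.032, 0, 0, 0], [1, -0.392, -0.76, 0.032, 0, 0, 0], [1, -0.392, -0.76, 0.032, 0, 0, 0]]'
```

```text
refused: ROWS must be one flat list, 7 numbers to a row, no inner brackets. Nothing was moved.
```

The error is about the shape of the input: one flat list, 7 numbers to a row, no inner brackets. Fixing that and sending the same move.

```bash
python3 shift.py '[1, 0, 0, 0, 0, 0, -0.0665, 1, 0, 0, 0, 0, 0, -0.066, 1, -0.392, -0.76, 0.032, 0, 0, 0, 1, -0.392, -0.76, 0.032, 0, 0, 0, 1, -0.392, -0.76, 0.032, 0, 0, 0]'
python3 shift.py '[1, -0.392, -0.76, 0.032, 0, 0, 0, 1, -0.392, -0.76, 0.032, 0, 0, 0, 1, -0.392, -0.76, 0.032, 0, 0, 0, 1, -0.392, -0.76, 0.032, 0, 0, 0, 1, -0.392, -0.76, 0.032, 0, 0, 0]'
python3 shift.py '[1, -0.392, -0.76, 0.032, 0, 0, 0, 1, -0.392, -0.76, 0.032, 0, 0, 0, 1, -0.392, -0.76, 0.032, 0, 0, 0, 1, -0.392, -0.76, 0.032, 0, 0, 0, 1, -0.392, -0.76, 0.032, 0, 0, 0]'
python3 shift.py '[1, -0.392, -0.76, 0, 0, 0, 0, 1, 0, 0, 0, 0, 0, 0, 1, 0, 0, 0, 0, 0, 0]'
python3 - <<'E'
from h import *
cam=optics.camera_params("wrist"); im=optics.grab_frame("wrist"); cv2.imwrite("pics/w1.png",im[:,:,::-1])
print(case(im,cam,"blue")); plan([.541,-.201,.2],down(-.08)); print(manip.state()["joint_pos"].round(2))
E
```

```text
time: 0.72
tool_pos: [0.2733, 0.4386, 0.2246]
tool_rot: [-0.0, 0.04, 0.999, -0.0]
contact_force: [0.9, -0.1, 0.7]
gripper_width: 0.998
grasp_force: 0.0
time: 1.35
tool_pos: [0.3765, 0.1921, 0.2149]
tool_rot: [0.0, 0.04, 0.999, 0.0]
contact_force: [0.8, 0.6, -0.2]
gripper_width: 0.999
grasp_force: 0.0
time: 1.98
tool_pos: [0.4797, -0.0545, 0.2049]
tool_rot: [-0.0, 0.04, 0.999, 0.0]
contact_force: [1.3, 1.2, 0.7]
gripper_width: 0.999
grasp_force: 0.0
time: 2.35
tool_pos: [0.4997, -0.1017, 0.2047]
tool_rot: [-0.001, 0.04, 0.999, 0.0]
contact_force: [0.3, 0.1, 0.3]
gripper_width: 1.001
grasp_force: 0.0
[ 540.1 -198.7   85.1   45.7   -4.8]
t 2.4 rot [ 0.001 -0.001  0.001] then [-0.0492 -0.0962  0.0048] pos [ 0.4997 -0.1012  0.2048]
[-0.35 -0.21  1.9   0.    1.45 -1.84]
```

View pics/w1.png

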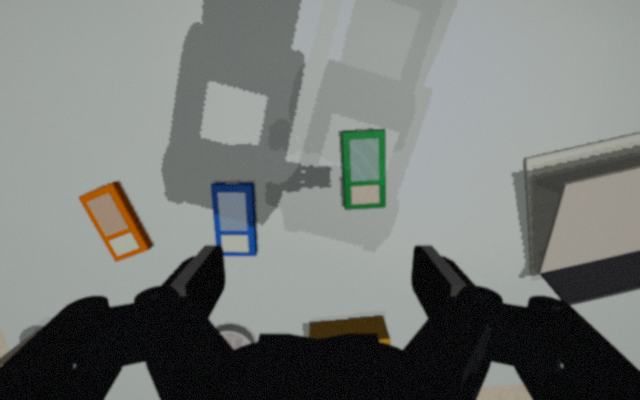

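The wrist view shows blue at (234,218), green at (363,168), orange at (115,220) and the shelf at right; the fingers are open at (200,275) and (435,275). Its blue pose agrees with the top camera to about 2 mm, so I move above blue and check again.

In the tool's units: 0.05 m is 0.8, -0.0475 m is -0.76.

```bash
python3 shift.py '[1, -0.376, -0.76, 0, 0, 0, 0, 1, -0.376, -0.76, 0, 0, 0, 0, 1, 0, 0, 0.8, 0, 0, 0, 1, 0, 0, 0.8, 0, 0, 0, 1, 0, 0, 0, 0, 0, 0]'
python3 shift.py '[1, 0, 0, 0, 0, 0, 0]'
python3 - <<'E'
from h import *
cam=optics.camera_params("wrist"); im=optics.grab_frame("wrist"); cv2.imwrite("pics/w2.png",im[:,:,::-1])
print(case(im,cam,"blue"));print(case(im,cam,"green")); plan([.541,-.199,.001],down(-.083))
cam=optics.camera_params("top"); im=optics.grab_frame("top"); print(case(im,cam,"green"))
E
```

```text
time: 3.02
tool_pos: [0.5359, -0.1974, 0.1004]
tool_rot: [-0.005, 0.039, 0.999, 0.002]
contact_force: [-1.0, 1.0, -1.0]
gripper_width: 1.002
grasp_force: 0.0
time: 3.15
tool_pos: [0.5404, -0.2, 0.1074]
tool_rot: [0.001, 0.039, 0.999, -0.001]
contact_force: [-0.3, -0.4, 0.5]
gripper_width: 1.001
grasp_force: 0.0
[ 540.4 -200.4   84.7   44.8   -4.9]
[495.7 -55.7  83.5  50.   -1.2]
t 3.2 rot [-0.002  0.004  0.004] then [0.0003 0.0015 0.1074] pos [ 0.5411 -0.2005  0.1084]
[496.5 -51.5  81.5  40.9  -0.7]
```

In the tool's units: 0.04 m is 0.64, 0.03 m is 0.48.

```bash
python3 shift.py '[1, 0, 0, 0.64, 0, 0, 0, 1, 0, 0, 0.48, 0, 0, 0, 1, 0, 0, 0.32, 0, 0, 0, 1, 0, 0, 0.16, 0, 0, 0, 1, 0, 0, 0, 0, 0, 0]'
python3 shift.py '[1, 0, 0, 0, 0, 0, 0, 1, 0, 0, 0, 0, 0, 0]'
```

```text
time: 3.88
tool_pos: [0.5398, -0.2006, 0.0057]
tool_rot: [0.0, 0.04, 0.999, -0.0]
contact_force: [0.2, -0.6, -0.2]
gripper_width: 1.001
grasp_force: 0.0
time: 4.12
tool_pos: [0.5403, -0.2009, 0.0065]
tool_rot: [0.001, 0.04, 0.999, -0.0]
contact_force: [-0.6, 0.6, -0.4]
gripper_width: 1.0
grasp_force: 0.0
```

In the tool's units: 0.005 m is 0.08.

```bash
python3 shift.py '[1, 0, 0, 0.08, 0, 0, 0, 0.7, 0, 0, 0, 0, 0, 0, 0.4, 0, 0, 0, 0, 0, 0, 0.2, 0, 0, 0, 0, 0, 0, 0.2, 0, 0, 0, 0, 0, 0]'
python3 shift.py '[0.2, 0, 0, 0, 0, 0, 0, 0.2, 0, 0, 0, 0, 0, 0]'
```

```text
time: 4.75
tool_pos: [0.5397, -0.2006, 0.0005]
tool_rot: [0.0, 0.04, 0.999, -0.0]
contact_force: [0.2, -0.4, 0.3]
gripper_width: 0.522
grasp_force: 62.8
time: 5.0
tool_pos: [0.5396, -0.2006, 0.0005]
tool_rot: [0.0, 0.04, 0.999, -0.0]
contact_force: [0.3, -0.3, 0.6]
gripper_width: 0.518
grasp_force: 62.8
```

In the tool's units: -0.05 m is -0.8, -0.03 m is -0.48.

```bash
python3 shift.py '[0.2, 0, 0, -0.16, 0, 0, 0, 0.2, 0, 0, -0.48, 0, 0, 0, 0.2, 0, 0, -0.8, 0, 0, 0, 0.2, 0, 0, -0.8, 0, 0, 0, 0.2, 0, 0, 0, 0, 0, 0]'
cat >> h.py <<'E'
S=R.from_euler('z',.154)*R.from_euler('y',.35); F=np.array([.6212,.2228,.022])
def shelf(x,y,z): return F+S.apply([x,y,z])
TS=S*R.from_euler('x',np.pi)
def inshelf():
    s=manip.state(); q=S.inv()*rot(s["tool_rot"]); print("t",s["time"],"tcp in shelf mm",(S.inv().apply(s["tool_pos"]-F)*1000).round(1),"err rot",(TS.inv()*rot(s["tool_rot"])).as_rotvec().round(3),"f shelf",S.inv().apply(s["contact_force"]).round(1),"w",round(s["gripper_width"],3),"g",round(s["grasp_force"],1))
E
python3 - <<'E'
from h import *
plan(shelf(-.055,0,.09),TS); inshelf()
im=optics.grab_frame("wrist"); cv2.imwrite("pics/w3.png",im[:,:,::-1])
E
```

```text
time: 5.62
tool_pos: [0.5425, -0.202, 0.1467]
tool_rot: [0.005, 0.04, 0.999, -0.002]
contact_force: [-0.6, 0.3, -0.4]
gripper_width: 0.52
grasp_force: 62.7
t 5.625 rot [ 0.036  0.358 -0.232] then [-0.122   0.4077 -0.0219] pos [ 0.5425 -0.202   0.1467]
t 5.625 tcp in shelf mm [-177.  -407.7   68.1] err rot [-0.52   0.052 -2.863] f shelf [-0.4  0.3 -0.5] w 0.52 g 62.7
```

View pics/w3.png

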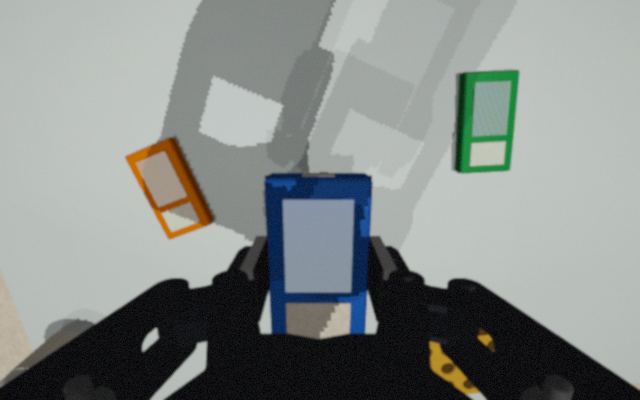

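Blue is held flat and square between the pads: its near edge is at row ~175, columns 265–371. Green is at (488,122), untouched.

In the tool's units: 0.041 m is 0.656, -0.012 m is -0.192, 0.119 rad is 0.0595.

```bash
sed -i 's/"err rot",(TS.inv()\*rot(s\["tool_rot"\])).as_rotvec()/"err rot",min((TS,TS*R.from_euler("z",np.pi)),key=lambda q:(q.inv()*rot(s["tool_rot"])).magnitude()).inv().__mul__(rot(s["tool_rot"])).as_rotvec()/' h.py
python3 shift.py '[0.2, 0, 0, 0, 0.006, 0.0595, -0.0385, 0.2, 0, 0, 0, 0.006, 0.0595, -0.0385, 0.2, 0, 0, 0, 0.006, 0.06, -0.039, 0.2, -0.192, 0.656, -0.032, 0, 0, 0, 0.2, -0.192, 0.656, -0.032, 0, 0, 0]'
python3 shift.py '[0.2, -0.192, 0.656, -0.032, 0, 0, 0, 0.2, -0.192, 0.656, -0.032, 0, 0, 0, 0.2, -0.192, 0.656, -0.032, 0, 0, 0, 0.2, -0.192, 0.656, -0.032, 0, 0, 0, 0.2, -0.192, 0.656, -0.032, 0, 0, 0]'
python3 shift.py '[0.2, -0.192, 0.656, -0.032, 0, 0, 0, 0.2, -0.192, 0.656, -0.032, 0, 0, 0, 0.2, -0.192, 0.608, -0.032, 0, 0, 0, 0.2, 0, 0, 0, 0, 0, 0, 0.2, 0, 0, 0, 0, 0, 0]'
python3 - <<'E'
from h import *
inshelf(); plan(shelf(-.055,0,.01),TS); print(manip.state()["joint_pos"].round(2))
im=cv2.imread("pics/w3.png")[:,:,::-1].copy(); cam=optics.camera_params("wrist")
Rt=R.from_matrix([[-.001,-.966,-.26],[1,0,-.001],[.001,-.26,.966]])
m=mask(im,"blue"); y=np.where(m[:,300:340].any(1))[0].min(); x=np.where(m[185])[0]; print(y,x.min(),x.max())
q=Rt.as_quat(); c=dict(cam,xyz=np.array([.0663,-.0001,-.1427]),orientation=[q[3],q[0],q[1],q[2]])
print(cast([[318,y],[x.min(),185],[x.max(),185]],c,-.0155).round(4))
E
```

```text
time: 6.3
tool_pos: [0.5493, -0.1145, 0.1333]
tool_rot: [-0.18, -0.076, 0.981, -0.01]
contact_force: [0.2, 0.2, -1.0]
gripper_width: 0.52
grasp_force: 62.6
time: 6.92
tool_pos: [0.5766, 0.0973, 0.1232]
tool_rot: [-0.18, -0.076, 0.981, -0.011]
contact_force: [-1.0, 0.2, 0.6]
gripper_width: 0.52
grasp_force: 62.6
time: 7.55
tool_pos: [0.594, 0.2196, 0.1175]
tool_rot: [-0.18, -0.076, 0.981, -0.011]
contact_force: [-0.0, 0.1, -0.8]
gripper_width: 0.52
grasp_force: 62.6
t 7.55 tcp in shelf mm [-58.5   1.   80.3] err rot [-0.005  0.012 -0.002] f shelf [ 0.3  0.1 -0.8] w 0.52 g 62.6
t 7.55 rot [ 0.005 -0.012  0.002] then [-0.0035 -0.001   0.0703] pos [0.594  0.2196 0.1175]
[ 0.22  0.39  1.44  0.03  1.67 -1.5 ]
174 266 370
[[ 0.0424 -0.0002 -0.0155]
 [ 0.0377 -0.0218 -0.0155]
 [ 0.0377  0.0215 -0.0155]]
```

In the tool's units: 0.025 m is 0.4, 0.014 m is 0.224, -0.012 rad is -0.006.

```bash
python3 shift.py '[0.2, 0, 0, 0, 0.0025, -0.006, 0.001, 0.2, -0.032, -0.016, 0.4, 0, 0, 0, 0.2, -0.032, 0, 0.4, 0, 0, 0, 0.2, 0, 0, 0.224, 0, 0, 0, 0.2, 0, 0, 0, 0, 0, 0]' >/dev/null
python3 shift.py '[0.2, 0, 0, 0, 0, 0, 0, 0.2, 0, 0, 0, 0, 0, 0]' >/dev/null
python3 - <<'E'
from h import *
inshelf()
im=optics.grab_frame("side"); cv2.imwrite("pics/s1.png",cv2.resize(im[100:240,180:360,::-1],None,fx=4,fy=4,interpolation=cv2.INTER_CUBIC))
E
```

```text
t 8.425 tcp in shelf mm [-53.2   0.4  20.1] err rot [-0.001 -0.006  0.   ] f shelf [-0.2  0.5 -0.4] w 0.52 g 62.6
```

View pics/s1.png

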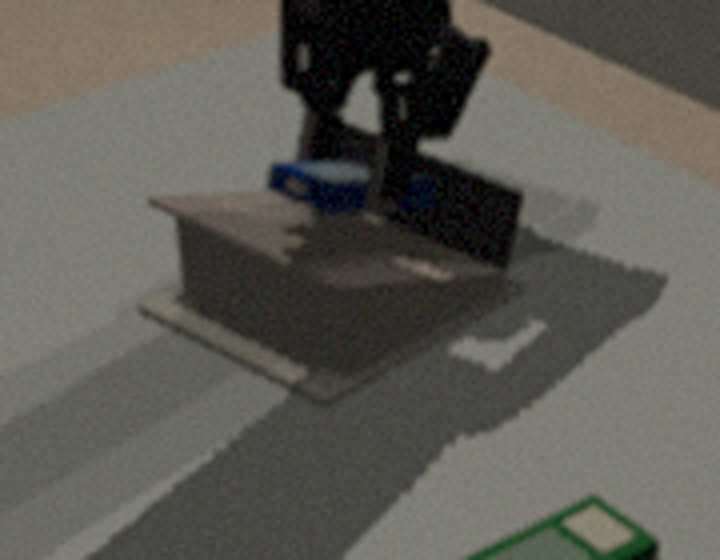

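The case hangs just above the shelf and parallel to it, with its near end at crop (320,185) and the backstop at (460,215). I lower it by feel.

In the tool's units: 0.01 m is 0.16, 0.005 m is 0.08, -0.005 rad is -0.0025.

```bash
python3 shift.py '[0.2, 0, 0, 0.16, 0, -0.0025, 0, 0.2, 0, 0, 0.08, 0, 0, 0, 0.2, 0, 0, 0.032, 0, 0, 0, 0.2, 0, 0, 0, 0, 0, 0, 0.2, 0, 0, 0, 0, 0, 0]' >/dev/null
python3 -c 'from h import *;inshelf()'
python3 shift.py '[0.2, 0, 0, 0.016, 0, 0, 0, 0.2, 0, 0, 0, 0, 0, 0, 0.2, 0, 0, 0, 0, 0, 0]' >/dev/null
python3 -c 'from h import *;inshelf()'
python3 shift.py '[0.2, 0, 0, 0.016, 0, 0, 0, 0.2, 0, 0, 0, 0, 0, 0, 0.2, 0, 0, 0, 0, 0, 0]' >/dev/null
python3 -c 'from h import *;inshelf()'
```

```text
t 9.1 tcp in shelf mm [-53.6   0.4   1.6] err rot [-0.001 -0.008  0.   ] f shelf [-0.4  0.7 -1.6] w 0.521 g 62.7
t 9.475 tcp in shelf mm [-53.6   0.4   0.7] err rot [-0.001 -0.008  0.   ] f shelf [ 0.2  0.4 -0.3] w 0.521 g 62.7
t 9.85 tcp in shelf mm [-53.5   0.5   0.4] err rot [-0.001 -0.009  0.   ] f shelf [-0.7 -0.4  4.4] w 0.52 g 63.3
```

In the tool's units: -0.004 m is -0.064, -0.003 m is -0.048, 0.008 rad is 0.004.

```bash
python3 shift.py '[0.2, 0, 0, -0.008, 0, 0.004, 0, 0.2, -0.064, 0, 0, 0, 0, 0, 0.2, -0.048, 0, 0, 0, 0, 0, 0.2, 0, 0, 0, 0, 0, 0, 0.2, 0, 0, 0, 0, 0, 0]' >/dev/null
python3 -c 'from h import *;inshelf()'
python3 shift.py '[0.2, -0.016, 0, 0, 0, 0, 0, 0.2, 0, 0, 0, 0, 0, 0, 0.2, 0, 0, 0, 0, 0, 0]' >/dev/null
python3 -c 'from h import *;inshelf()'
python3 shift.py '[0.2, -0.016, 0, 0, 0, 0, 0, 0.2, 0, 0, 0, 0, 0, 0, 0.2, 0, 0, 0, 0, 0, 0]' >/dev/null
python3 -c 'from h import *;inshelf()'
```

```text
t 10.475 tcp in shelf mm [-46.6   0.5   0.4] err rot [-0.001  0.     0.   ] f shelf [-1.3 -0.3  5.4] w 0.523 g 63.4
t 10.85 tcp in shelf mm [-46.6   0.5   0.4] err rot [-0.001  0.003  0.   ] f shelf [-6.9 -0.2  7.2] w 0.516 g 63.6
t 11.225 tcp in shelf mm [-46.6   0.5   0.4] err rot [-0.001  0.006  0.   ] f shelf [-10.6   0.2   9.2] w 0.521 g 63.7
```

Blue touches both the shelf and the backstop. I relieve the push, then release and retreat square to the shelf.

In the tool's units: 0.0015 m is 0.024, -0.0005 m is -0.008, -0.005 rad is -0.0025.

```bash
python3 shift.py '[0.2, 0.024, 0, -0.008, 0, -0.0025, 0, 0.2, 0, 0, 0, 0, 0, 0, 0.54, 0, 0, 0, 0, 0, 0, 0.58, 0, 0, 0, 0, 0, 0, 0.65, 0, 0, 0, 0, 0, 0]' >/dev/null
python3 -c 'from h import *;inshelf()'
python3 shift.py '[0.9, 0, 0, 0, 0, 0, 0, 1, 0, 0, 0, 0, 0, 0, 1, 0, 0, -0.32, 0, 0, 0, 1, 0, 0, -0.8, 0, 0, 0, 1, 0, 0, -0.8, 0, 0, 0]' >/dev/null
python3 shift.py '[1, 0, 0, -0.32, 0, 0, 0, 1, 0, 0, 0, 0, 0, 0, 1, 0, 0, 0, 0, 0, 0]' >/dev/null
python3 - <<'E'
from h import *
inshelf(); plan([.4965,-.054,.14],down(-.017))
cam=optics.camera_params("wrist");im=optics.grab_frame("wrist"); cv2.imwrite("pics/w4.png",im[:,:,::-1])
print(case(im,optics.camera_params("wrist"),"green"))
t=optics.grab_frame("top"); print(case(t,optics.camera_params("top"),"green"))
# blue corners in the shelf frame: express camera in shelf frame, cast on z=.016
q=(S.inv()*rot(cam["orientation"])).as_quat(); c=dict(cam,xyz=S.inv().apply(cam["xyz"]-F),orientation=[q[3],q[0],q[1],q[2]])
print("blue in shelf",case(im,c,"blue"))
E
```

```text
t 11.85 tcp in shelf mm [-46.3   0.3  -0.3] err rot [-0.001 -0.004  0.   ] f shelf [ 0.5 -0.7  0. ] w 0.65 g 0.0
t 12.85 tcp in shelf mm [-47.4   0.3 137.7] err rot [-0.001 -0.001  0.   ] f shelf [-1.  -0.2  0.1] w 0.993 g 0.0
t 12.85 rot [-0.029 -0.348  0.169] then [ 0.1226 -0.2796  0.0277] pos [0.6238 0.2235 0.1677]
[497.5 -45.   85.2  52.9  -1.3]
[496.5 -51.5  81.5  40.9  -0.7]
blue in shelf [-44.1   0.1  85.5  46.2  -0.1]
```

View pics/w4.png

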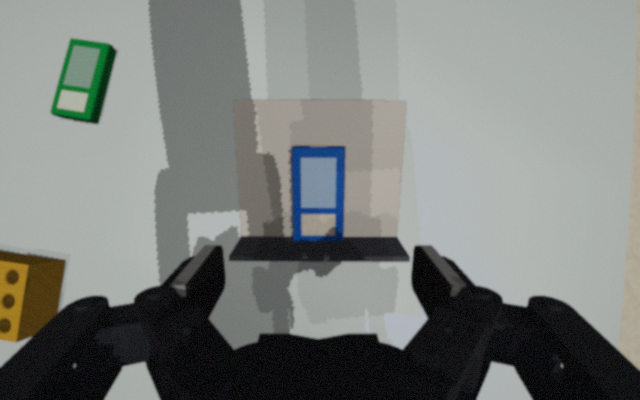

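Blue lies flat at (318,193), its low end against the backstop (row 240), centred on the shelf. In the shelf frame it measures (−44, 0) with yaw −0.1°. Green is next.

In the tool's units: -0.035 m is -0.56, 0.0153 m is 0.2448, -0.116 rad is -0.058.

```bash
python3 shift.py '[1, 0, 0, 0, -0.005, -0.058, 0.028, 1, 0, 0, 0, -0.005, -0.058, 0.028, 1, 0, 0, 0, -0.0045, -0.058, 0.0285, 1, 0.2448, -0.56, 0.056, 0, 0, 0, 1, 0.2448, -0.56, 0.056, 0, 0, 0]' >/dev/null
python3 shift.py '[1, 0.2448, -0.56, 0.056, 0, 0, 0, 1, 0.2448, -0.56, 0.056, 0, 0, 0, 1, 0.2448, -0.56, 0.056, 0, 0, 0, 1, 0.2448, -0.56, 0.056, 0, 0, 0, 1, 0.2448, -0.56, 0.056, 0, 0, 0]' >/dev/null
python3 shift.py '[1, 0.248, -0.56, 0.056, 0, 0, 0, 1, 0, 0, 0.48, 0, 0, 0, 1, 0, 0, 0, 0, 0, 0, 1, 0, 0, 0, 0, 0, 0, 1, 0, 0, 0, 0, 0, 0]' >/dev/null
python3 - <<'E'
from h import *
cam=optics.camera_params("wrist");im=optics.grab_frame("wrist"); g=case(im,cam,"green");print(g)
plan([g[0]/1e3,g[1]/1e3,.001],down(np.radians(g[4])))
cv2.imwrite("pics/w5.png",im[:,:,::-1])
E
```

```text
[494.6 -51.4  84.   44.9  -1.4]
t 14.875 rot [0.    0.005 0.008] then [0.0042 0.0023 0.1114] pos [ 0.4988 -0.0538  0.1124]
```

In the tool's units: 0.05 m is 0.8, 0.0023 m is 0.0368, 0.008 rad is 0.004.

```bash
python3 shift.py '[1, 0.0608, 0.0368, 0, 0, 0.0025, 0.004, 1, 0, 0, 0.8, 0, 0, 0, 1, 0, 0, 0.48, 0, 0, 0, 1, 0, 0, 0.32, 0, 0, 0, 1, 0, 0, 0.096, 0, 0, 0]' >/dev/null
python3 shift.py '[1, 0, 0, 0, 0, 0, 0, 1, 0, 0, 0, 0, 0, 0]'
```

```text
time: 15.75
tool_pos: [0.4952, -0.0519, 0.0067]
tool_rot: [0.0, 0.013, 1.0, 0.0]
contact_force: [1.1, 0.3, -0.0]
gripper_width: 0.999
grasp_force: 0.0
```

In the tool's units: 0.005 m is 0.08.

```bash
python3 shift.py '[1, 0, 0, 0.08, 0, 0, 0, 0.7, 0, 0, 0, 0, 0, 0, 0.4, 0, 0, 0, 0, 0, 0, 0.2, 0, 0, 0, 0, 0, 0, 0.2, 0, 0, 0, 0, 0, 0]'
python3 shift.py '[0.2, 0, 0, 0, 0, 0, 0, 0.2, 0, 0, -0.16, 0, 0, 0, 0.2, 0, 0, -0.64, 0, 0, 0, 0.2, 0, 0, -0.8, 0, 0, 0, 0.2, 0, 0, -0.8, 0, 0, 0]'
python3 shift.py '[0.2, 0, 0, 0, 0, 0, 0, 0.2, 0, 0, 0, 0, 0, 0]'
python3 - <<'E'
from h import *
plan(shelf(-.057,0,.09),TS); inshelf()
im=optics.grab_frame("wrist"); cam=optics.camera_params("wrist"); cv2.imwrite("pics/w6.png",im[:,:,::-1])
Rt=R.from_matrix([[-.001,-.966,-.26],[1,0,-.001],[.001,-.26,.966]])
m=mask(im,"green"); y=np.where(m[:,300:340].any(1))[0].min(); x=np.where(m[185,200:440])[0]+200; print(y,x.min(),x.max())
q=Rt.as_quat(); c=dict(cam,xyz=np.array([.0663,-.0001,-.1427]),orientation=[q[3],q[0],q[1],q[2]])
print(cast([[318,y],[x.min(),185],[x.max(),185]],c,-.0155).round(4))
E
```

```text
time: 16.38
tool_pos: [0.4945, -0.0517, 0.0007]
tool_rot: [-0.0, 0.013, 1.0, 0.0]
contact_force: [0.1, -0.9, 2.1]
gripper_width: 0.52
grasp_force: 62.9
time: 17.0
tool_pos: [0.4936, -0.0515, 0.1518]
tool_rot: [-0.001, 0.013, 1.0, 0.0]
contact_force: [0.2, 0.2, -0.4]
gripper_width: 0.52
grasp_force: 62.6
time: 17.25
tool_pos: [0.4937, -0.0515, 0.1498]
tool_rot: [-0.001, 0.013, 1.0, 0.0]
contact_force: [-0.2, -0.1, -1.0]
gripper_width: 0.523
grasp_force: 62.6
t 17.25 rot [ 0.032  0.347 -0.177] then [-0.1447  0.2515 -0.0276] pos [ 0.4937 -0.0515  0.1498]
t 17.25 tcp in shelf mm [-201.7 -251.5   62.4] err rot [-0.032 -0.347  0.177] f shelf [ 0.1 -0.  -1. ] w 0.523 g 62.6
173 265 370
[[ 0.0428 -0.0002 -0.0155]
 [ 0.0377 -0.0222 -0.0155]
 [ 0.0377  0.0215 -0.0155]]
```

In the tool's units: 0.0315 m is 0.504, -0.018 m is -0.288, 0.116 rad is 0.058.

```bash
python3 shift.py '[0.2, 0, 0, 0, 0.0055, 0.058, -0.0295, 0.2, 0, 0, 0, 0.0055, 0.058, -0.0295, 0.2, 0, 0, 0, 0.005, 0.0575, -0.0295, 0.2, -0.288, 0.504, -0.056, 0, 0, 0, 0.2, -0.288, 0.504, -0.056, 0, 0, 0]' >/dev/null
python3 shift.py '[0.2, -0.288, 0.504, -0.056, 0, 0, 0, 0.2, -0.288, 0.504, -0.056, 0, 0, 0, 0.2, -0.288, 0.504, -0.056, 0, 0, 0, 0.2, -0.288, 0.504, -0.056, 0, 0, 0, 0.2, -0.288, 0.504, -0.056, 0, 0, 0]' >/dev/null
python3 shift.py '[0.2, -0.288, 0.496, -0.056, 0, 0, 0, 0.2, 0, 0, 0, 0, 0, 0, 0.2, 0, 0, 0, 0, 0, 0, 0.2, 0, 0, 0, 0, 0, 0]' >/dev/null
python3 -c 'from h import *;inshelf();plan(shelf(-.055,.0003,.03),TS)'
```

```text
t 19.05 tcp in shelf mm [-57.7  -1.3  90.4] err rot [-0.     0.001  0.001] f shelf [-0.3 -0.1 -0.2] w 0.518 g 62.6
t 19.05 rot [ 0.    -0.001 -0.001] then [-0.0027  0.0016  0.0604] pos [0.5985 0.218  0.1267]
```

In the tool's units: 0.03 m is 0.48, 0.0016 m is 0.0256.

```bash
python3 shift.py '[0.2, -0.0432, 0.0256, 0.48, 0, 0, 0, 0.2, 0, 0, 0.4, 0, 0, 0, 0.2, 0, 0, 0.192, 0, 0, 0, 0.2, 0, 0, 0, 0, 0, 0, 0.2, 0, 0, 0, 0, 0, 0]' >/dev/null
python3 shift.py '[0.2, 0, 0, 0, 0, 0, 0, 0.2, 0, 0, 0, 0, 0, 0]' >/dev/null
python3 - <<'E'
from h import *
inshelf()
im=optics.grab_frame("side"); cv2.imwrite("pics/s2.png",cv2.resize(im[100:210,210:340,::-1],None,fx=5,fy=5,interpolation=cv2.INTER_CUBIC))
E
```

```text
t 19.925 tcp in shelf mm [-54.2   1.3  25.3] err rot [-0.    -0.002  0.   ] f shelf [ 0.5 -0.4 -0.5] w 0.518 g 62.6
```

View pics/s2.png

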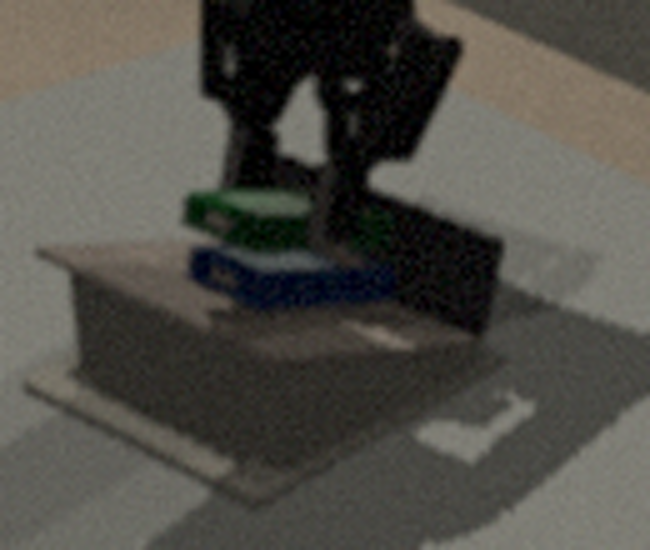

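Green hangs about 9 mm above blue, parallel to it and a little up-slope, with the finger tips above green's underside. I lower it by feel.

In the tool's units: 0.005 m is 0.08, -0.001 m is -0.016, 0.002 rad is 0.001.

```bash
python3 shift.py '[0.2, 0, -0.016, 0.08, 0, 0, 0, 0.2, 0, 0, 0.032, 0, 0.001, 0, 0.2, 0, 0, 0, 0, 0, 0, 0.2, 0, 0, 0, 0, 0, 0]' >/dev/null
python3 -c 'from h import *;inshelf()'
python3 shift.py '[0.2, 0, 0, 0.016, 0, 0, 0, 0.2, 0, 0, 0, 0, 0, 0, 0.2, 0, 0, 0, 0, 0, 0]' >/dev/null
python3 -c 'from h import *;inshelf()'
python3 shift.py '[0.2, 0, 0, 0.008, 0, 0, 0, 0.2, 0, 0, 0, 0, 0, 0, 0.2, 0, 0, 0, 0, 0, 0]' >/dev/null
python3 -c 'from h import *;inshelf()'
```

```text
t 20.475 tcp in shelf mm [-54.6   0.3  17.1] err rot [-0.     0.001  0.   ] f shelf [ 0.6  0.4 -0.4] w 0.523 g 62.6
t 20.85 tcp in shelf mm [-54.4   0.3  16.7] err rot [-0.     0.001  0.   ] f shelf [ 1.3 -0.8  0.9] w 0.517 g 62.7
t 21.225 tcp in shelf mm [-54.3   0.3  16.6] err rot [-0.  0.  0.] f shelf [-1.  -0.1  4.2] w 0.518 g 63.3
```

Contact at z = 16.6 mm, as expected. I slide it down to the backstop, about 8 mm.

In the tool's units: -0.004 m is -0.064, -0.0025 m is -0.04.

```bash
python3 shift.py '[0.2, 0, 0, -0.0048, 0, 0, 0, 0.2, -0.064, 0, 0, 0, 0, 0, 0.2, -0.04, 0, 0, 0, 0, 0, 0.2, 0, 0, 0, 0, 0, 0, 0.2, 0, 0, 0, 0, 0, 0]' >/dev/null
python3 -c 'from h import *;inshelf()'
python3 shift.py '[0.2, -0.016, 0, 0, 0, 0, 0, 0.2, 0, 0, 0, 0, 0, 0, 0.2, 0, 0, 0, 0, 0, 0]' >/dev/null
python3 -c 'from h import *;inshelf()'
python3 shift.py '[0.2, -0.016, 0, 0, 0, 0, 0, 0.2, 0, 0, 0, 0, 0, 0, 0.2, 0, 0, 0, 0, 0, 0]' >/dev/null
python3 -c 'from h import *;inshelf()'
```

```text
t 21.85 tcp in shelf mm [-47.5   0.3  16.6] err rot [-0. -0.  0.] f shelf [ 1.  -0.2  5. ] w 0.519 g 63.4
t 22.225 tcp in shelf mm [-46.9   0.3  16.7] err rot [-0.     0.001  0.   ] f shelf [-0.6  0.   5.9] w 0.521 g 63.5
t 22.6 tcp in shelf mm [-46.    0.3  16.6] err rot [-0.     0.001  0.   ] f shelf [-1.3 -0.   6.7] w 0.52 g 63.5
```

In the tool's units: -0.001 m is -0.016, -0.0003 m is -0.0048.

```bash
python3 shift.py '[0.2, -0.016, 0, -0.0048, 0, 0, 0, 0.2, 0, 0, 0, 0, 0, 0, 0.2, 0, 0, 0, 0, 0, 0]' >/dev/null
python3 -c 'from h import *;inshelf()'
```

```text
t 22.975 tcp in shelf mm [-46.    0.3  16.7] err rot [-0.     0.004  0.   ] f shelf [-4.3 -0.3  6.7] w 0.524 g 63.5
```

Green is against the backstop at x = −46.0 (−4.3 N). I relax the push, release and retreat.

In the tool's units: 0.0008 m is 0.0128, -0.0006 m is -0.0096, -0.003 rad is -0.0015.

```bash
python3 shift.py '[0.2, 0.0128, 0, -0.0096, 0, -0.0015, 0, 0.2, 0, 0, 0, 0, 0, 0, 0.54, 0, 0, 0, 0, 0, 0, 0.58, 0, 0, 0, 0, 0, 0, 0.65, 0, 0, 0, 0, 0, 0]' >/dev/null
python3 -c 'from h import *;inshelf()'
python3 shift.py '[0.9, 0, 0, 0, 0, 0, 0, 1, 0, 0, 0, 0, 0, 0, 1, 0, 0, -0.32, 0, 0, 0, 1, 0, 0, -0.8, 0, 0, 0, 1, 0, 0, -0.8, 0, 0, 0]' >/dev/null
python3 shift.py '[1, 0, 0, -0.32, 0, 0, 0, 1, 0, 0, 0, 0, 0, 0, 1, 0, 0, 0, 0, 0, 0]' >/dev/null
python3 - <<'E'
from h import *
inshelf()
cam=optics.camera_params("wrist");im=optics.grab_frame("wrist")
q=(S.inv()*rot(cam["orientation"])).as_quat(); c=dict(cam,xyz=S.inv().apply(cam["xyz"]-F),orientation=[q[3],q[0],q[1],q[2]])
print("green in shelf",case(im,c,"green",.032)); s=optics.grab_frame("side")
t=optics.grab_frame("top"); print("orange",case(t,optics.camera_params("top"),"orange"))
a=cv2.resize(im[80:280,200:440,::-1],(480,400)); b=cv2.resize(s[120:220,200:320,::-1],(480,400),interpolation=cv2.INTER_CUBIC)
cv2.imwrite("pics/fin.png",cv2.resize(cv2.hconcat([a,b]),(800,333)))
E
```

```text
t 23.6 tcp in shelf mm [-46.1   0.2  16.2] err rot [ 0.    -0.001  0.   ] f shelf [-0.6 -0.5 -0.7] w 0.648 g 0.0
t 24.6 tcp in shelf mm [-46.6   0.2 154.3] err rot [0.    0.002 0.   ] f shelf [ 0.1  0.1 -0. ] w 1.002 g 0.0
green in shelf [-44.8   0.3  86.3  47.1  -0. ]
orange [943.7 472.8 142.5  34.5 -79.4]
```

View pics/fin.png

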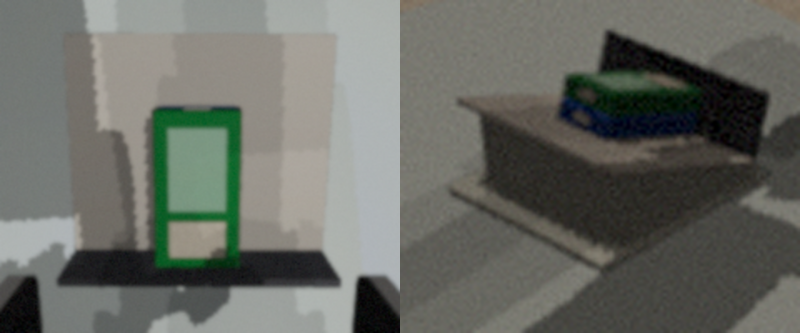

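The left crop shows green centred on the shelf with its low end at the backstop; the right crop shows it squarely on blue, both flush. The "orange" number is another contour in the top picture; orange was never approached. I hand the job in.

```bash
python3 -c 'from plant import manip, optics; print(manip.job_done())'
```

```text
the job is handed in; nothing more can be done
None
```

Handed in at about 25 s of the 61 s allowed: the blue case lies flat mid-shelf against the backstop, green is stacked squarely on it, also against the backstop, and I never approached orange, though my last position check on it failed.

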